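Switch the air selector to the coupler outlet and purge it

TASK

Switch the bench air manifold over to the outlet that carries the tall quick coupler: with a fingertip on the knurled dial, turn it by friction from its shut position until it clicks into the stop whose line leads to that outlet. Then press the purge button fully down to blow that outlet through, and let it come up again. Only touch and push: nothing is to be gripped or lifted, the button stays up until the dial has clicked over, and the loose oil bottle, spanner and block beside the manifold stay where they are.

Things in the scene. Friction and masses are not known exactly. Their poses are not given: they have to be found in the camera images.
- manifold: grey air manifold fixed to the bench: low housing, flat top 32 mm above the bench, from x = -95 to +135 and y = -100 to +100 mm in its frame. Origin: on the bench under the dial's axis. z up; +x leads to the back, away from the robot within 0.35 rad. Outlets at (83, 70) and (83, -70) mm, 108 mm from the dial's axis at +0.70 and -0.70 rad; which one carries the coupler changes.
- dial (a joint): angle in rad of the black knurled dial on the manifold, positive anticlockwise from above. Click stops at -0.70, 0 (shut, start) and +0.70; +0.70 selects the outlet on the manifold's +y side, -0.70 the one on its -y side. Hard ends at +-0.78. Turning takes up to 0.07 N m; let go beyond 0.45 rad it pulls itself to the next stop, let go short of 0.35 it goes back.
- dial_top (a point): centre of the dial's flat top, on its axis, 59 mm above the bench. The dial is a disc of 100 mm diameter, 18 mm thick, too wide to pinch. It floats on a spring: pushed down it gives up to 5 mm (2 N to start, 7 N at the bottom) and still turns. A finger pressed on its top 30 to 45 mm from the axis and moved round the axis takes it along by friction, slipping a little perhaps.
- dial_mark (a point): outer end of the bright line inlaid flat in the dial's top, 46 mm from the dial's axis, at the height of its top; moves with the dial. At joint 0 it lies on the manifold's +x side of the axis.
- coupler: steel-and-brass quick coupler screwed upright into one of the manifold's outlets (fixed), 28 mm in diameter, its top 124 mm above the bench. Origin: centre of its underside, on its upright axis, 36 mm above the bench.
- plug: low brass hexagonal blank plug with a steel collar, screwed into the other outlet (fixed), 28 mm across, its top 54 mm above the bench. Origin: centre of its underside, 36 mm above the bench.
- purge (a joint): travel in m of the round spring push button, 26 mm in diameter, on the manifold: 0 is up, 0.006 fully down, which takes about 5 N; it comes up by itself. It must not be pressed before the dial has clicked over.
- purge_top (a point): centre of the purge button's top face, at (-55, +68) mm in the manifold's frame; faces up and moves down with the button.
- oil_bottle: loose plastic oil bottle with a spout, 37 x 53 x 146 mm, standing upright beside the manifold's +y side. Origin: centre of its underside. Must stay put.
- spanner: loose flat steel spanner, 23 x 135 x 4 mm, long along its own y, lying alongside the manifold's -y side. Origin: centre of its underside. Must stay put.
- block: loose sanding block, 36 x 90 x 27 mm, long along its own y, lying alongside the manifold's -y side, farther back. Origin: centre of its underside. Must stay put.

How it is judged (in metres and radians):
On the way, in this order (a step that is already met when the one before it is completed fails the run):
1. the dial has clicked into the stop of the outlet with the coupler (((y of coupler in the frame of manifold above 0 m and value of joint dial between 0.55 and 0.85 rad) or (y of coupler in the frame of manifold below 0 m and value of joint dial between -0.85 and -0.55 rad))), for 0.2 s.
2. the purge button is pressed fully down (value of joint purge above 0.0048 m), for 0.1 s.
At the end, for the whole second after the job is handed in: The dial rests in the stop that leads to the outlet with the coupler (within 0.10 rad of +-0.70), the purge button has been pressed and is up again (less than 1.5 mm down), and the oil bottle, spanner and block are within 25 mm of where they began (((y of coupler in the frame of manifold above 0 m and value of joint dial between 0.6 and 0.8 rad) or (y of coupler in the frame of manifold below 0 m and value of joint dial between -0.8 and -0.6 rad)) and velocity of joint dial between -0.05 and 0.05 rad/s and value of joint purge below 0.0015 m and distance of each of oil_bottle, spanner, block from where it was at the start of the episode below 0.025 m); the robot touches nothing.
It fails at once if the purge button is pressed (over 3 mm) while the dial is not in the stop of the outlet with the coupler (value of joint purge above 0.003 m and not ((y of coupler in the frame of manifold above 0 m and value of joint dial between 0.55 and 0.85 rad) or (y of coupler in the frame of manifold below 0 m and value of joint dial between -0.85 and -0.55 rad))).
It fails at once if the oil bottle, spanner or block is shoved, tipped, lifted or carried (over 25 mm) (distance of any of oil_bottle, spanner, block from where it was at the start of the episode above 0.025 m).
It also fails if it takes over 42 s, if anything falls off the work surface, if the arm or the gripper's body presses on something with over 40 N, if the wrist force passes 120 N, or if a joint passes its speed limit or range.

ROBOT

A 6-joint arm with a two-finger parallel gripper is mounted at the origin on a cart in front of the work surface, level with it; the furniture and walls round the work are solid. World frame = base frame: x ahead of the robot, y to its left, z up, the work surface at z = 0. Lengths are in m, angles in degrees, forces in N, time in s.
With the tool pointing down it reaches from about 0.4 to 0.825 m from the base axis. Payload 7 kg.
Tool frame: the origin (TCP) lies on the front face of the gripper's body, between the roots of the fingers; the fingertips stand 66 mm ahead of it and the grasp point (between the pads) lies 47 mm ahead of it (ctrl.grasp_offset is the z of the grasp point in the tool frame, in m); z points along the fingers, y is the direction in which the jaws open and shut (so a half turn about z gives the same grasp; the last joint's range is limited). The gripper opens to 88 mm and grips with 3 to 60 N. Pads are 19 mm wide; open, the fingers measure 130 mm over their backs; the gripper's body (78 mm by 193 mm) begins 47 mm behind the grasp point.
Start: joints at [83.772, 20.546, 0.682, 0, -70.136, -16.507], TCP at [0.261, 0.623, 0.292] pointing down, gripper open.
Joint ranges: [-176.03, 176.03], [-82.01, 121.73], [-58.28, 71.71], [-173.87, 95.51], [-174.79, -0.11], [-173.66, 173.66]. Speed limits (degrees/s): [136.94, 136.94, 172.46, 180, 180, 180].

INTERFACE

Orientations are given as [roll, pitch, yaw] about the fixed x, y, z axes, in that order (R = Rz(yaw) Ry(pitch) Rx(roll)).
In Python, from plant import ctrl gives the robot as it stands.
- The arm moves only by the shell command python3 -m creep 'ROWS'. ROWS is JSON, a list of rows, each a list of 7 numbers: the turn, a rotation vector about the tool's x, y, z in rad, then the shift along the tool's x, y, z in m, then the opening, from 0 (shut) to 1 (fully open). In form: [[wx, wy, wz, dx, dy, dz, grip], ...]. A call has 1 to 12 rows; each row is the pose to reach, as a shift and turn from the pose commanded when the call began, along the tool's axes at that moment; what a row does not reach only later rows make up. A row lasts 1/12 s, in which the tool goes at most 41.7 mm and 7.16 degrees, less where a joint would pass 70% of its speed; a pose out of reach is approached as far as the arm can. A call with a gripper value outside its range is refused whole. The fingers move at their own pace and stop on an object; the grip force is fixed at half the most. Time passes only in rows, so rows that repeat a pose let the fingers close. It gives the time, the measured TCP pose, the force and the opening at its end, in the units of the state.
- ctrl.get_obs(): the state, without advancing time (a new reading comes with each control period).
- ctrl.snapshot(name): name is "scene" or "top" or "wrist"; returns the picture (400x640x3 uint8, blue, green, red); there is no depth.
- ctrl.camera_model(name): a dict with "K" (3x3 intrinsics, pixels), "distortion" ([k1, k2, p1, p2, k3] as OpenCV has them; the pictures are not rectified), "rvec" (rotation vector, rad) and "tvec" (3), from world to camera coordinates, as OpenCV has them. Camera axes: x right, y down, z forward; pixel columns grow to the right and rows downward; lengths in m; the calibration is good to about 2 mm. A picture is of the moment at which its call begins: read the wrist's pose just before it. camera_model takes no time and is no camera call; for the wrist camera it gives the pose at the moment of the call.
- ctrl.close_job(): hands the job in, once; it reports no verdict.
The state is a dict: "clock": time; "joint_pos": joint angles; "qvel": joint speeds; "tau": joint torques, N m; "tool_pos": TCP position; "orientation": TCP orientation; "force": force on the tool from outside, world axes, zero at the start; "moment": the same for the moment, N m; "opening": finger opening in m.
Only numpy, scipy, OpenCV 4.12 (cv2) and the standard library are available. Lean on these libraries where they do the work, as an engineer would, in place of code of your own. Each camera call takes 0.05 s, during which the arm holds its last target.

## Working session

There is one attempt and no reset: what is moved stays moved. The work goes in short steps, Python scripts to look and compute and a shell command to move; the robot and the scene stay as the last step left them, time stands still between calls to the robot, and variables do not carry over. Pictures are saved under pics/ and viewed, and the job is handed in when it is done.

```bash
ls; mkdir -p pics
python3 - <<'E'
from plant import ctrl
import cv2
o=ctrl.get_obs(); print(o)
for n in("scene","top"):
    cv2.imwrite(f"pics/{n}0.png",ctrl.snapshot(n)); m=ctrl.camera_model(n); print(n,m)
E
```

```text
pics
{'clock': 0.0, 'joint_pos': array([ 8.37722633e+01,  2.05908952e+01,  6.33548169e-01, -2.03894489e-02,
       -7.01347359e+01, -1.65066841e+01]), 'qvel': array([-0.00674808, -0.07657542,  0.00707586,  0.03807124,  0.02641647,
        0.0437542 ]), 'tau': array([-1.94982560e-03, -5.82724822e+01,  2.93057334e+01,  6.99737146e+00,
        6.99433978e-03, -1.47049059e-04]), 'tool_pos': array([0.26073075, 0.62220008, 0.29122612]), 'orientation': array([ 1.79906266e+02, -7.78843212e-03, -2.27413584e+01]), 'force': array([ 0.27070002, -0.05696064,  0.47852448]), 'moment': array([0.00434404, 0.01240265, 0.01782105]), 'opening': 0.0877382452080116}
scene {'K': array([[460.21828205,   0.        , 310.29113579],
       [  0.        , 460.21828205, 193.65695609],
       [  0.        ,   0.        ,   1.        ]]), 'distortion': array([0.03424894, 0.        , 0.        , 0.        , 0.        ]), 'rvec': array([ 2.2315173 , -1.08481237,  0.37668975]), 'tvec': array([-0.21137711,  0.47123006,  0.55656503])}
top {'K': array([[387.83595681,   0.        , 317.5361343 ],
       [  0.        , 387.83595681, 203.35331109],
       [  0.        ,   0.        ,   1.        ]]), 'distortion': array([-0.00263096,  0.        ,  0.        ,  0.        ,  0.        ]), 'rvec': array([ 2.12762838, -2.13505426,  0.14356097]), 'tvec': array([0.19491253, 0.59331329, 0.82441421])}
```

View pics/scene0.png

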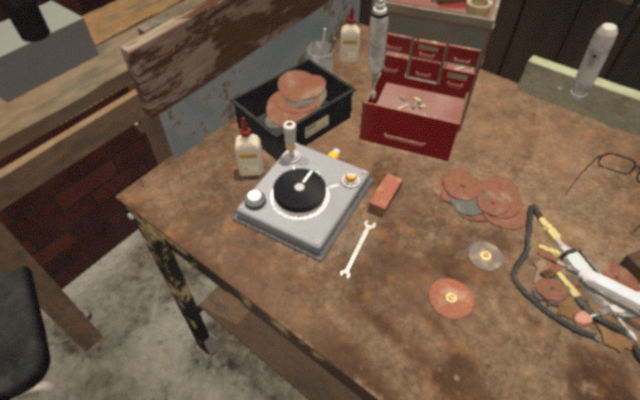

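View pics/top0.png

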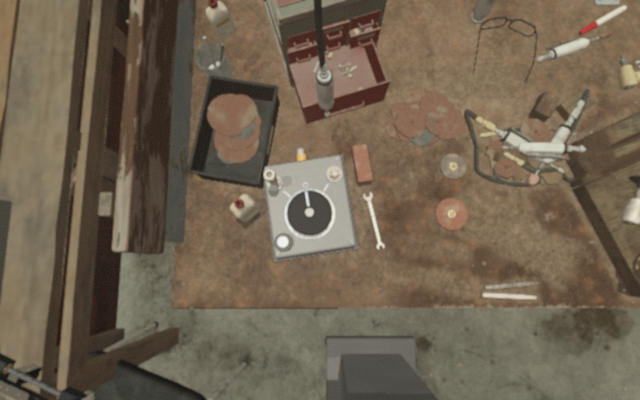

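The coupler stands on the back-left outlet (scene 290,140; top 270,178). The brass plug is back-right (scene 350,180) and the purge button front-left (top 283,242). I'll enlarge the pictures to measure.

Run:
```python
import cv2
a=cv2.imread("pics/top0.png")[145:265,220:400]; cv2.imwrite("pics/topz.png",cv2.resize(a,None,fx=4.4,fy=4.4,interpolation=cv2.INTER_CUBIC))
a=cv2.imread("pics/scene0.png")[110:260,220:400]; cv2.imwrite("pics/scz.png",cv2.resize(a,None,fx=4,fy=4,interpolation=cv2.INTER_CUBIC))
```

```text
(no output)
```

View pics/topz.png

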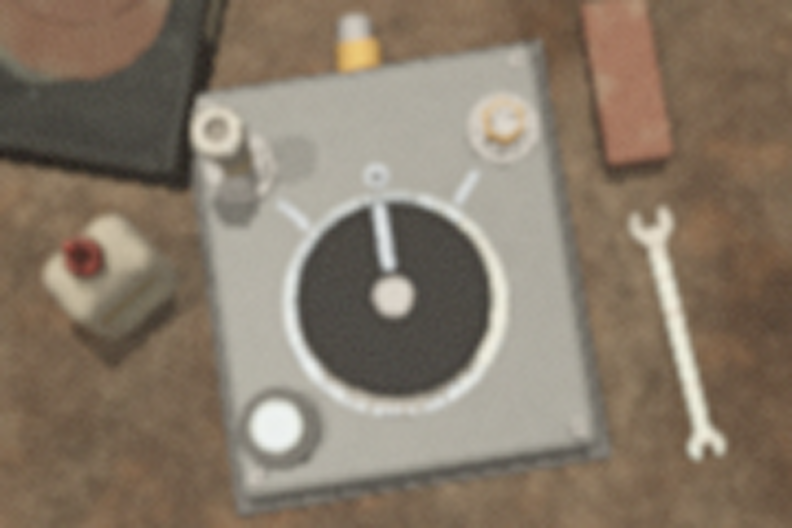

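View pics/scz.png

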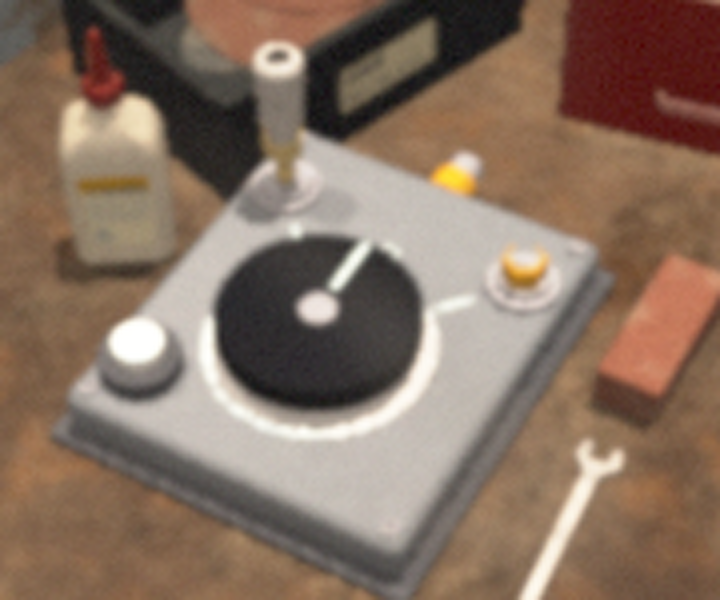

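```bash
cat > h.py <<'E'
import numpy as np,cv2
from plant import ctrl
from scipy.optimize import least_squares
def proj(n,P):
    m=ctrl.camera_model(n); return cv2.projectPoints(np.array(P,float).reshape(-1,1,3),m["rvec"],m["tvec"],m["K"],m["distortion"])[0].reshape(-1,2)
def M(p,P):
    P=np.array(P,float); c,s=np.cos(p[2]),np.sin(p[2]); Q=P.copy()
    Q[:,0]=p[0]+c*P[:,0]-s*P[:,1]; Q[:,1]=p[1]+s*P[:,0]+c*P[:,1]; return Q
E
python3 - <<'E'
from h import *
P=[[0,0,.059],[.046,0,.059],[.083,.070,.124],[.083,-.070,.054]]
T=np.array([[394,298],[379,205],[218,130],[503,122]])
S=np.array([[318,309],[367,243],[280,55],[525,258]])
B=[[-.055,.068]]
t=(T+.5)/4.4-.5+[220,145]; s=(S+.5)/4-.5+[220,110]
bt=(np.array([276,427])+.5)/4.4-.5+[220,145]; bs=(np.array([139,340])+.5)/4-.5+[220,110]
def f(p):
    Q=M(p,P); b=M(p,[[-.055,.068,p[3]]])
    return np.r_[(proj("top",Q)-t).ravel(),(proj("scene",Q)-s).ravel(),(proj("top",b)-bt).ravel(),(proj("scene",b)-bs).ravel()]
for L in ("linear","soft_l1"):
    r=least_squares(f,[.6,.2,0,.05],loss=L); print(r.x,np.degrees(r.x[2])); print(r.fun.reshape(-1,2).round(1))
p=r.x
print("button",M(p,[[-.055,.068,p[3]]]))
# block/other loose: bottle
E
```

```text
[0.57321662 0.21152442 0.14505449 0.0524229 ] 8.311010360768144
[[-0.1 -0.4]
 [ 0.3  0.5]
 [-0.4 -0.5]
 [ 0.6 -0.7]
 [-0.1 -0.1]
 [-0.3  1. ]
 [-0.4  0.4]
 [ 0.3 -0.2]
 [-0.1 -0.4]
 [-0.5  0.1]]
[0.57317282 0.21147223 0.14510278 0.0525533 ] 8.313777167542256
[[-0.1 -0.4]
 [ 0.3  0.5]
 [-0.4 -0.5]
 [ 0.6 -0.7]
 [-0.  -0.1]
 [-0.3  1. ]
 [-0.4  0.4]
 [ 0.3 -0.2]
 [-0.1 -0.4]
 [-0.5  0.1]]
button [[0.50891841 0.27080494 0.0525533 ]]
```

```bash
cat >> h.py <<'E'
from scipy.spatial.transform import Rotation as Ro
p0=[.5732,.2115,.1451]
def to(pos,yaw):
    o=ctrl.get_obs(); R=Ro.from_euler("xyz",o["orientation"],degrees=True); G=Ro.from_euler("xyz",[180,0,yaw],degrees=True)
    print("shift",R.inv().apply(np.array(pos)-o["tool_pos"]).round(4),"turn",(R.inv()*G).as_rotvec().round(3))
def dialpt(phi,r=.038):
    a=np.radians(phi)+p0[2]; return [p0[0]+r*np.cos(a),p0[1]+r*np.sin(a)], phi+p0[2]*57.2958
E
python3 - <<'E'
from h import *
q,y=dialpt(-140); print(q,y)
to(q+[.25],y); to([*q,.25],y+40)
E
```

```text
[np.float64(0.5479279905290632), np.float64(0.18312174182052615)] -131.68637942
shift [0.4346 0.2939 0.0418] turn [ 1.000e-03 -2.000e-03  1.901e+00]
shift [0.4346 0.2939 0.0418] turn [ 1.000e-03 -1.000e-03  1.203e+00]
```

```bash
python3 -m creep '[[0,0,0.10,0.036,0.024,0,0],[0,0,0.20,0.072,0.049,0,0],[0,0,0.30,0.108,0.073,0,0],[0,0,0.40,0.144,0.098,0,0],[0,0,0.50,0.18,0.122,0,0],[0,0,0.60,0.216,0.147,0,0],[0,0,0.70,0.252,0.171,0,0],[0,0,0.80,0.288,0.196,0,0],[0,0,0.90,0.324,0.22,0,0],[0,0,1.0,0.36,0.245,0,0],[0,0,1.1,0.396,0.269,0,0],[0,0,1.2,0.43,0.29,0,0]]'
python3 - <<'E'
from h import *
q,y=dialpt(-140); to([*q,.20],y); print(ctrl.get_obs()["joint_pos"].round(1))
E
```

```text
clock: 1.1
tool_pos: [0.5352, 0.2022, 0.2921]
orientation: [180.0, 0.0, -91.8]
force: [1.4, 0.7, -0.2]
opening: 0.0134
shift [ 0.0187 -0.0134  0.0921] turn [0.    0.    0.697]
[ 40.3  10.9 -12.6  -0.  -66.5 -42. ]
```

```bash
python3 -m creep '[[0,0,0.11,0.003,-0.003,0.015,0],[0,0,0.22,0.006,-0.005,0.03,0],[0,0,0.33,0.009,-0.007,0.045,0],[0,0,0.44,0.012,-0.009,0.06,0],[0,0,0.55,0.015,-0.011,0.075,0],[0,0,0.66,0.018,-0.013,0.09,0],[0,0,0.70,0.0187,-0.0134,0.112,0],[0,0,0.70,0.0187,-0.0134,0.132,0],[0,0,0.70,0.0187,-0.0134,0.142,0],[0,0,0.70,0.0187,-0.0134,0.147,0],[0,0,0.70,0.0187,-0.0134,0.147,0],[0,0,0.70,0.0187,-0.0134,0.147,0]]'
python3 - <<'E'
from h import *
q,y=dialpt(-140); to([*q,.13],y); print(ctrl.get_obs()["force"])
for n in("scene","top"):
    a=ctrl.snapshot(n); cv2.imwrite(f"pics/{n}1.png",cv2.resize(a[110:270,200:420],None,fx=3.5,fy=3.5))
E
```

```text
clock: 2.1
tool_pos: [0.548, 0.1855, 0.1458]
orientation: [-180.0, 0.0, -131.6]
force: [0.4, -0.3, 0.1]
opening: 0.0001
shift [ 0.0018 -0.0015  0.0158] turn [-0.     0.     0.002]
[ 0.44886505 -0.32365487  0.10594352]
```

View pics/scene1.png

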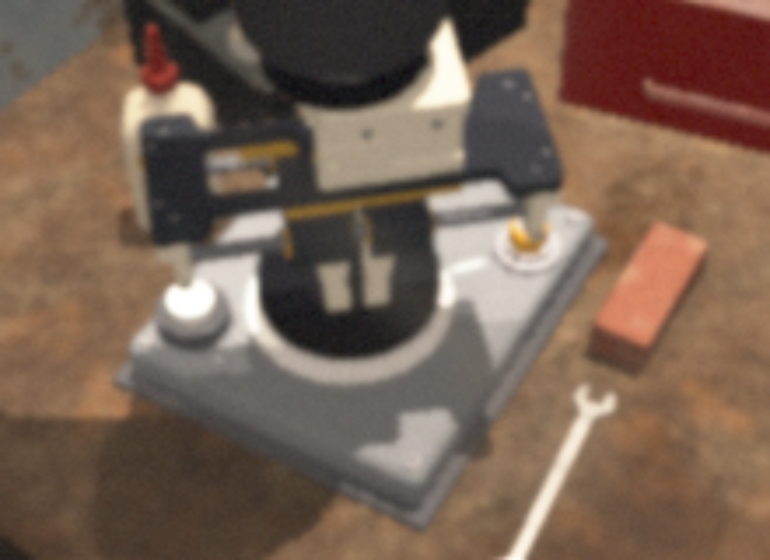

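View pics/top1.png

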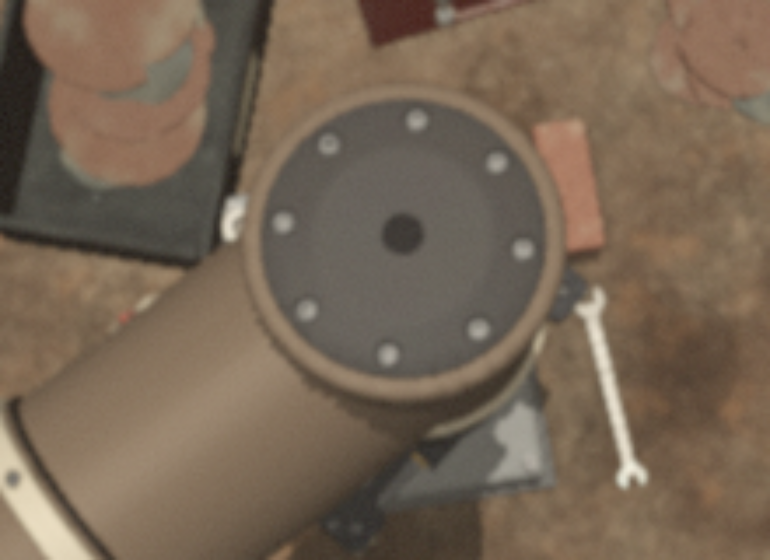

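The picture shows the closed fingertips (scene1 355,285) just above the front-right part of the dial. The gripper's body is clear of the coupler and bottle. Now I press down.

```bash
python3 -m creep '[[0,0,0,0.001,-0.001,0.01,0],[0,0,0,0.002,-0.0015,0.017,0],[0,0,0,0.002,-0.0015,0.020,0],[0,0,0,0.002,-0.0015,0.022,0],[0,0,0,0.002,-0.0015,0.0235,0],[0,0,0,0.002,-0.0015,0.0235,0],[0,0,0,0.002,-0.0015,0.0235,0]]'
```

```text
clock: 2.78
tool_pos: [0.547, 0.1822, 0.1217]
orientation: [180.0, -0.1, -131.6]
force: [-3.0, -2.5, 5.6]
opening: 0.0002
```

Run:
```python
from h import *
o=ctrl.get_obs(); R=Ro.from_euler("xyz",o["orientation"],degrees=True)
q0=np.array(dialpt(-140)[0])
for ph in range(-140,-84,5):
    q=np.array(dialpt(ph)[0]); print(ph, R.inv().apply([*(q-q0),0]).round(4), -np.radians(ph+140).round(3))
```

```text
-140 [0. 0. 0.] -0.0
-135 [-0.0001 -0.0033 -0.    ] -0.087
-130 [-0.0006 -0.0066 -0.    ] -0.175
-125 [-0.0013 -0.0098 -0.    ] -0.262
-120 [-0.0023 -0.013  -0.    ] -0.349
-115 [-0.0035 -0.0161 -0.    ] -0.436
-110 [-0.0051 -0.019  -0.    ] -0.524
-105 [-0.0068 -0.0218 -0.    ] -0.611
-100 [-0.0089 -0.0244 -0.    ] -0.698
-95 [-0.0111 -0.0269 -0.    ] -0.785
-90 [-0.0135 -0.0291 -0.    ] -0.873
-85 [-0.0162 -0.0312 -0.    ] -0.96
```

```bash
python3 -m creep '[[0,0,-0.087,-0.0001,-0.0033,0.0008,0],[0,0,-0.175,-0.0006,-0.0066,0.0008,0],[0,0,-0.262,-0.0013,-0.0098,0.0008,0],[0,0,-0.349,-0.0023,-0.013,0.0008,0],[0,0,-0.436,-0.0035,-0.0161,0.0008,0],[0,0,-0.524,-0.0051,-0.019,0.0008,0],[0,0,-0.611,-0.0068,-0.0218,0.0008,0],[0,0,-0.698,-0.0089,-0.0244,0.0008,0],[0,0,-0.785,-0.0111,-0.0269,0.0008,0],[0,0,-0.873,-0.0135,-0.0291,0.0008,0],[0,0,-0.873,-0.0135,-0.0291,0.0008,0]]'
python3 - <<'E'
from h import *
cv2.imwrite("pics/scene2.png",cv2.resize(ctrl.snapshot("scene")[110:270,200:420],None,fx=3.5,fy=3.5))
cv2.imwrite("pics/wrist2.png",ctrl.snapshot("wrist"))
E
```

```text
clock: 3.7
tool_pos: [0.5787, 0.1735, 0.1213]
orientation: [-180.0, -0.0, -81.3]
force: [-2.0, -1.2, 6.2]
opening: 0.0007
```

View pics/scene2.png

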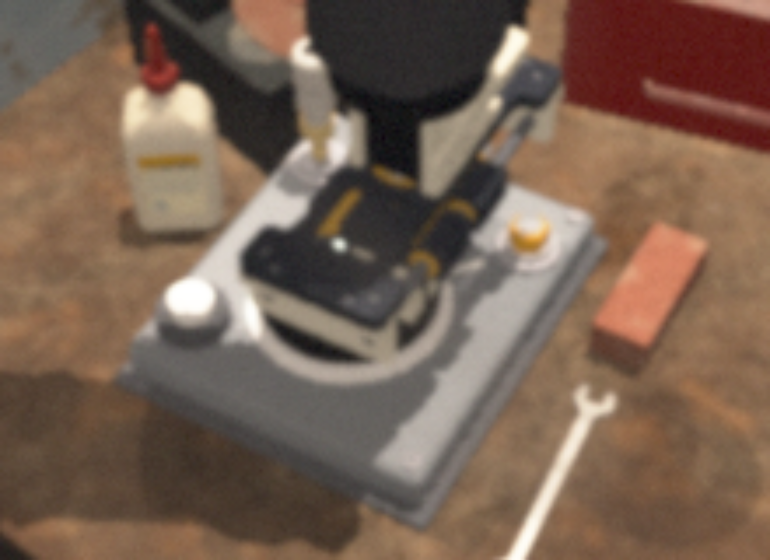

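View pics/wrist2.png

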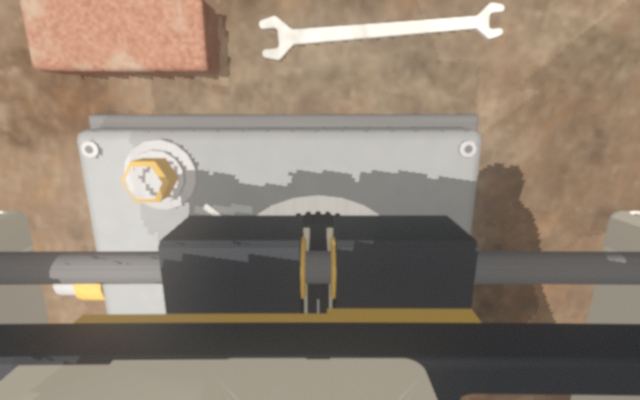

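```bash
python3 -m creep '[[0,0,0,0,0,-0.03,0],[0,0,0,0,0,-0.07,0],[0,0,0,0.04,0,-0.1,0],[0,0,0,0.08,0,-0.12,0],[0,0,0,0.11,0,-0.14,0],[0,0,0,0.14,0,-0.15,0],[0,0,0,0.14,0,-0.15,0]]'
python3 - <<'E'
from h import *
cv2.imwrite("pics/scene3.png",cv2.resize(ctrl.snapshot("scene")[110:270,200:420],None,fx=3.5,fy=3.5))
cv2.imwrite("pics/top3.png",cv2.resize(ctrl.snapshot("top")[145:265,220:400],None,fx=4.4,fy=4.4,interpolation=cv2.INTER_CUBIC))
# bottle base from scene0 zoom
def ground(n,uv,z=0):
    return least_squares(lambda a: (proj(n,[[a[0],a[1],z]])[0]-uv),[.6,.3]).x
for uv in ([85,262],[160,265],[118,245]):
    g=ground("scene",np.array(uv)/4+[220,110]); d=g-p0[:2]; c,s=np.cos(p0[2]),np.sin(p0[2]); print(g.round(3),[round(c*d[0]+s*d[1],3),round(-s*d[0]+c*d[1],3)])
E
```

```text
clock: 4.38
tool_pos: [0.6004, 0.0308, 0.2748]
orientation: [-179.7, -0.0, -81.7]
force: [0.4, 1.1, 0.0]
opening: 0.0004
[0.56  0.363] [np.float64(0.009), np.float64(0.152)]
[0.583 0.33 ] [np.float64(0.027), np.float64(0.116)]
[0.58  0.358] [np.float64(0.028), np.float64(0.144)]
```

View pics/scene3.png

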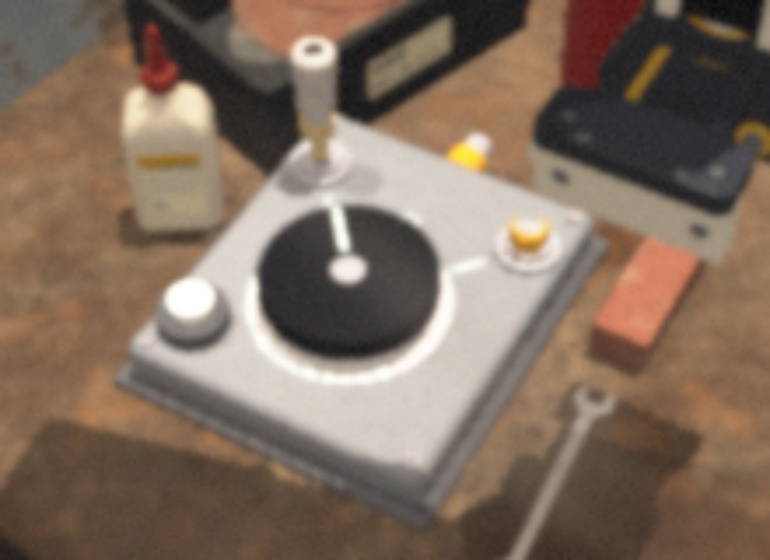

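View pics/top3.png

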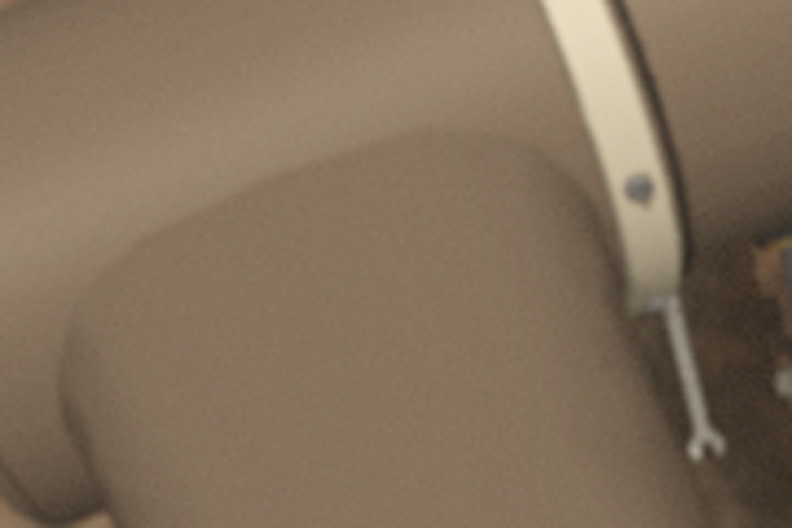

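The dial mark (scene3 337,207) now points at the coupler's line. I'll check the angle by projection and work out the button move.

Run:
```python
from h import *
for a in(.3,.45,.6,.7,.78):
    q=proj("scene",M(p0,[[.046*np.cos(a),.046*np.sin(a),.059],[.015*np.cos(a),.015*np.sin(a),.059]])); print(a,((q-[200,110]+.5)*3.5-.5).round(0).tolist())
b=M(p0,[[-.055,.068,0]])[0]; o=ctrl.get_obs()
for yaw in (-82,-37,-22,8,20,-127): print(yaw); to([b[0],b[1],.20],yaw)
print(o["joint_pos"])
```

```text
0.3 [[367.0, 210.0], [354.0, 250.0]]
0.45 [[355.0, 209.0], [350.0, 250.0]]
0.6 [[343.0, 209.0], [346.0, 250.0]]
0.7 [[335.0, 210.0], [344.0, 250.0]]
0.78 [[329.0, 211.0], [342.0, 250.0]]
-82
shift [-0.2475  0.0552  0.0717] turn [-0.002  0.001  0.005]
-37
shift [-0.2475  0.0552  0.0717] turn [-0.002 -0.    -0.781]
-22
shift [-0.2475  0.0552  0.0717] turn [-0.002 -0.    -1.043]
8
shift [-0.2475  0.0552  0.0717] turn [-2.000e-03 -1.000e-03 -1.566e+00]
20
shift [-0.2475  0.0552  0.0717] turn [-2.000e-03 -1.000e-03 -1.776e+00]
-127
shift [-0.2475  0.0552  0.0717] turn [-0.002  0.001  0.79 ]
[ 2.18645536e+01  1.42981393e+01 -1.09396018e+01 -1.35087348e-02
 -6.46403359e+01 -1.35903100e+01]
```

The dial reads about 0.70, so it has clicked over. Next I move above the button, with the body turned away from the bottle.

```bash
python3 -m creep '[[0,0,0.1,-0.025,0.005,0,0],[0,0,0.2,-0.05,0.01,0,0],[0,0,0.3,-0.075,0.016,0,0],[0,0,0.4,-0.1,0.022,0,0],[0,0,0.5,-0.125,0.028,0,0],[0,0,0.6,-0.15,0.034,0,0],[0,0,0.7,-0.175,0.04,0,0],[0,0,0.8,-0.2,0.045,0.01,0],[0,0,0.88,-0.225,0.05,0.03,0],[0,0,0.965,-0.2475,0.0552,0.05,0],[0,0,0.965,-0.2475,0.0552,0.07,0],[0,0,0.965,-0.2475,0.0552,0.07,0]]'
python3 - <<'E'
from h import *
b=M(p0,[[-.055,.068,0]])[0]; to([b[0],b[1],.1325],-137); print(b)
E
```

```text
clock: 5.48
tool_pos: [0.5049, 0.2725, 0.1962]
orientation: [180.0, -0.4, -136.7]
force: [-0.2, -1.5, 0.0]
opening: 0.0008
shift [-0.0023 -0.004   0.0637] turn [ 0.001 -0.007  0.005]
[0.50894576 0.27083289 0.        ]
```

```bash
python3 -m creep '[[0,0,0,-0.0005,-0.001,0.02,0],[0,0,0,-0.0005,-0.001,0.04,0],[0,0,0,-0.0005,-0.001,0.055,0],[0,0,0,-0.0005,-0.001,0.061,0],[0,0,0,-0.0005,-0.001,0.061,0],[0,0,0,-0.0005,-0.001,0.061,0]]'
python3 - <<'E'
from h import *
b=M(p0,[[-.055,.068,0]])[0]; to([b[0],b[1],.1185],-137)
cv2.imwrite("pics/scene4.png",cv2.resize(ctrl.snapshot("scene")[110:270,200:420],None,fx=3.5,fy=3.5))
E
```

```text
clock: 5.98
tool_pos: [0.5092, 0.2716, 0.1405]
orientation: [-180.0, 0.0, -136.8]
force: [-0.9, -0.3, -0.2]
opening: 0.0001
shift [ 0.0007 -0.0004  0.022 ] turn [-0.     0.     0.003]
```

View pics/scene4.png

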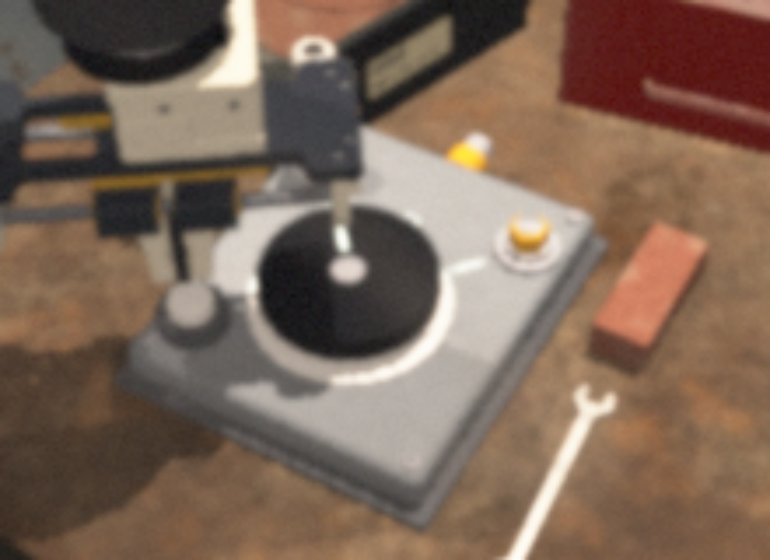

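The tips (scene4 185,275) are right over the button (190,300), and the dial mark still lines up with the coupler. Now I press.

```bash
python3 -m creep '[[0,0,0,0.0005,-0.0004,0.010,0],[0,0,0,0.0005,-0.0004,0.018,0],[0,0,0,0.0005,-0.0004,0.022,0],[0,0,0,0.0005,-0.0004,0.025,0],[0,0,0,0.0005,-0.0004,0.0265,0],[0,0,0,0.0005,-0.0004,0.0265,0],[0,0,0,0.0005,-0.0004,0.0265,0]]'
```

```text
clock: 6.62
tool_pos: [0.5087, 0.2707, 0.1139]
orientation: [-180.0, -0.0, -136.9]
force: [-3.5, -0.2, 7.0]
opening: 0.0005
```

```bash
python3 -m creep '[[0,0,0,0,0,0.001,0],[0,0,0,0,0,0.0015,0],[0,0,0,0,0,0.0015,0],[0,0,0,0,0,0.0015,0]]'
```

```text
clock: 6.95
tool_pos: [0.5088, 0.2707, 0.1136]
orientation: [-180.0, 0.0, -136.8]
force: [-6.6, -1.8, 17.8]
opening: 0.0003
```

The force climbed 11 N within 0.3 mm, so the button is on its hard stop. I'm letting it up and retreating.

```bash
python3 -m creep '[[0,0,0,0,0,-0.005,0],[0,0,0,0,0,-0.02,0],[0,0,0,0,0,-0.05,0],[0,0,0,0,0,-0.08,0],[0,0,0,0.03,0,-0.11,0],[0,0,0,0.07,0,-0.14,0],[0,0,0,0.10,0,-0.16,0],[0,0,0,0.13,0,-0.16,0],[0,0,0,0.13,0,-0.16,0],[0,0,0,0.13,0,-0.16,0]]'
python3 - <<'E'
from h import *
cv2.imwrite("pics/scene5.png",cv2.resize(ctrl.snapshot("scene")[110:270,200:420],None,fx=3.5,fy=3.5))
E
```

```text
clock: 7.78
tool_pos: [0.413, 0.1809, 0.2729]
orientation: [180.0, 0.2, -136.9]
force: [0.5, 0.4, 0.8]
opening: 0.0002
```

View pics/scene5.png

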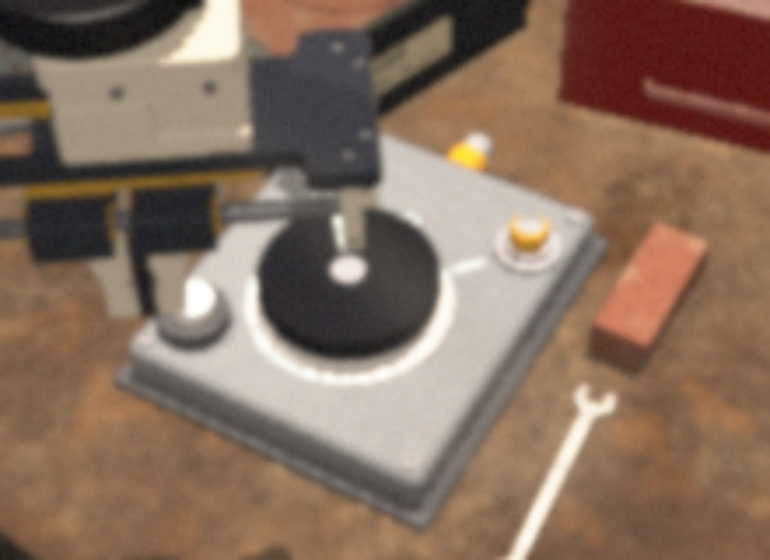

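```bash
python3 -m creep '[[0,0,0,0.01,-0.03,0,0],[0,0,0,0.02,-0.06,0,0],[0,0,0,0.03,-0.09,0,0],[0,0,0,0.04,-0.12,0,0],[0,0,0,0.05,-0.16,0,0],[0,0,0,0.06,-0.2,0,0],[0,0,0,0.06,-0.2,0,0],[0,0,0,0.06,-0.2,0,0],[0,0,0,0.06,-0.2,0,0]]'
python3 - <<'E'
from h import *
cv2.imwrite("pics/scene6.png",cv2.resize(ctrl.snapshot("scene")[110:270,200:420],None,fx=3.5,fy=3.5))
E
```

```text
clock: 8.58
tool_pos: [0.5072, -0.0053, 0.2707]
orientation: [179.9, -0.1, -137.0]
force: [0.4, -0.3, -0.4]
opening: 0.0003
```

View pics/scene6.png

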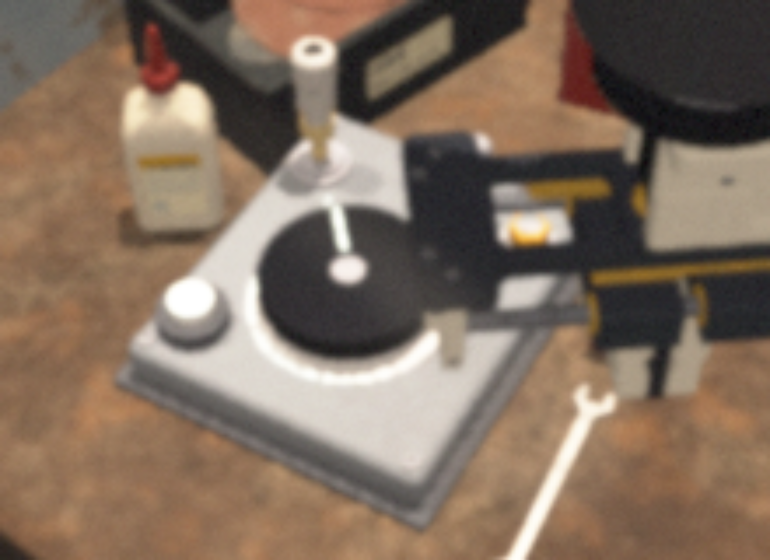

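The mark (337,207) still points at the coupler's line, the button (190,300) is up, and the bottle and spanner haven't moved. The block was unmoved in the previous picture.

```bash
python3 -c "
from plant import ctrl
print(ctrl.get_obs()['force'],ctrl.get_obs()['qvel'].round(2)); print(ctrl.close_job())"
```

```text
[ 0.11687766 -0.04839943  0.21157451] [ 1.32 -1.   -0.35 -0.02 -0.02  0.11]
the job is handed in; nothing more can be done
None
```

I turned the dial by friction with the closed fingertips to the coupler's outlet on the +y side. I then pressed the purge button to its hard stop and let it come up again. The job was handed in after about 8.6 s, and the system gave no verdict.

**Last checks:**
- **Dial:** the mark reads about 0.7 rad when compared with the projected positions, and it still pointed at the coupler's line in the last picture.
- **Purge button:** the force rose from 7 to 18 N over 0.3 mm at the bottom, so it was fully down. In the last picture it is up.
- **Loose objects:** the bottle and spanner look unmoved in the last picture. The gripper hid the block in that one, but it was unmoved in the picture just before.
- **Robot:** it was clear of everything, with about 0 N on the wrist. The arm was still settling at about 1 degree/s when I handed in.

No check failed or disagreed.

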